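Crank the photo stand to its mark, then take the picture

TASK

Turn the handwheel on the sloping front of the wooden photo stand to raise the dish until the white pointer on its platform is level with the red mark on the brass scale. Only then press the brass plunger of the round shutter release down to its stop and let it spring back. Use the wheel only: do not touch the platform or its dish, do not shift the red mark, and leave the other things on the table where they are.

Things in the scene. Friction and masses are not known exactly. Their poses are not given: they have to be found in the camera images.
- stand: Fixed dark walnut photo stand. Origin at the underside centre of its housing, 180 (x) x 190 (y) x 80 mm high. A sloping face on its front (-x), 120 wide, carries the handwheel. On top: the round platform (axis x=25, y=0) and an upright flat brass scale, 5 x 16 mm, at x=25, y=85, reaching 180 mm high, with the red mark on it. A small camera on a tripod is fixed behind it (+x).
- wheel (a joint): Angle of the handwheel, rad, 0 to 10, with stops at both ends. Grows when it is turned clockwise as seen by someone facing the wheel from its outer side; each rad raises the platform 6 mm, clockwise up, anticlockwise down. It stays where it is left (friction about 0.12 N m).
- wheel_center (a point): Centre of the handwheel at mid thickness: black ribbed disc, 56 mm diameter, 16 thick, brass face, white index line along its +x. Its z is the wheel's axis, outward and up, tilted 35 deg from vertical to the stand's -x side. At (-130, 0, 100) mm in the stand's frame. The sloping face lies 34 mm behind it; the rim is free all round and can be gripped across.
- lift: Rising platform of the stand: pale wooden disc 110 mm in diameter, 10 mm thick, with a blue ceramic dish (90 mm wide, 28 high, a thin black stick 58 mm high in it) fixed on it. Origin on its axis, 12 mm below the disc's underside. Must not be touched by the robot.
- pointer (a point): Tip of the white pointer, a cone 17 mm long and 10 mm thick at its root that sticks out of the platform's edge to the scale (the stand's +y side); goes up and down with the platform.
- mark (a point): Mid height of the red mark, a red collar 12 x 24 x 5 mm high on the brass scale; the point lies 3 mm beside the collar's edge, straight above where the pointer's tip is at the start. Pointer and mark are level when both points have the same height.
- release: Round grey shutter release, fixed to the table: a puck 72 mm in diameter, 30 mm high, narrowing to 44 mm at its top, with the spring plunger in the middle. Origin at its underside centre.
- plunger_top (a point): Centre of the top face of the plunger's brass head, 32 mm in diameter, 8 mm thick, 62 mm above the table when up.
- plunger (a joint): How far the plunger is pressed down, m: 0 up, 0.010 at its stop. Spring: 2.5 N at the top, 7.5 N at the stop.
- candle_tall: Bystander: loose white ceramic candle holder with candle, 84 mm wide, 145 high; origin at its underside centre.
- candle_short: Bystander: loose white ceramic candle holder with candle, 76 mm wide, 110 high; origin at its underside centre.
- mug: Bystander: loose blue mug, 80 mm wide, 90 high; origin at its underside centre.
- bud_vase: Bystander: loose slim grey stoneware bud vase, 40 mm wide, 90 high, standing between stand and release; origin at its underside centre.
- remote: Bystander: loose black remote control lying flat, 160 x 45 x 18 mm; origin at its underside centre.
Not all that is in view belongs to the job. Of the things shaped like the release, the grey one is meant.

How it is judged:
By the outcome, as a careful person would: the job done as asked, in the order asked, and still so for the second after the job is handed in, with the robot touching nothing.
It also fails if it takes over 72 s, if anything falls off the work surface, if the arm or the gripper's body presses on something with over 40 N, if the wrist force passes 120 N, or if a joint passes its speed limit or range.

ROBOT

A 6-joint arm with a two-finger parallel gripper is mounted at the origin on the work surface. World frame = base frame: x ahead of the robot, y to its left, z up, the work surface at z = 0. Lengths are in m, angles in rad, forces in N, time in s.
With the tool pointing down it reaches from about 0.4 to 0.825 m from the base axis. Payload 7 kg.
Tool frame: the origin (TCP) lies at the very end of the fingers, on their centre line; the grasp point (between the pads) lies 19 mm behind it; z points along the fingers, y is the line along which they close (so a half turn about z gives the same grasp; the last joint's range is limited). The gripper opens to 88 mm and grips with 3 to 60 N. Pads are 19 mm wide; open, the fingers measure 130 mm over their backs; the gripper's body (78 mm by 193 mm) begins 47 mm behind the grasp point.
Start: joints at [0.288, 0.359, 0.012, 0, -1.224, -0.288], TCP at [0.675, -0, 0.227] pointing down, gripper open.
Joint ranges: [-3.07, 3.07], [-1.43, 2.12], [-1.02, 1.25], [-3.03, 1.67], [-3.05, -0], [-3.03, 3.03]. Speed limits (rad/s): [2.39, 2.39, 3.01, 3.14, 3.14, 3.14].

INTERFACE

Orientations are given as [roll, pitch, yaw] about the fixed x, y, z axes, in that order (R = Rz(yaw) Ry(pitch) Rx(roll)).
In Python, from station import * gives the robot as it stands.
- The arm moves only by the tool servo_tool, never from a script. Its argument "moves" is a list of rows, each an object of numbers: "jaw": the opening, from 0 (shut) to 1 (fully open); "dx", "dy", "dz": the shift along the world's x, y, z in m; "roll": the turn about the world's z in degrees. A call has exactly 10 rows; each row shifts and turns the commanded pose from where the row before left it; what a row does not reach is not made up. A row lasts 1/8 s, in which the tool goes at most 62.5 mm and 10.7 degrees, less where a joint would pass 70% of its speed; a pose out of reach is approached as far as the arm can. A call with a gripper value outside its range is refused whole. The fingers move at their own pace and stop on an object; "newtons" is the grip in N (left out, the last holds). Time passes only in rows, so rows that do not move let the fingers close, or fill a call up. It gives the time, the measured TCP pose, the force, the opening and the grip force at its end, in the units of the state.
- get_state(): the state, without advancing time (a new reading comes with each control period).
- grab_frame(name): name is "scene" or "side" or "wrist"; returns (picture, depth): 400x640x3 uint8, red, green, blue; 400x640 float32, m along the optical axis (not along the pixel's ray), 0 where there is no reading.
- calibration(name): a dict with "intrinsics" (3x3 intrinsics, pixels), "R" (3x3) and "t" (3): a world point X has camera coordinates R X + t. Camera axes: x right, y down, z forward; pixel columns grow to the right and rows downward; lengths in m; the calibration is good to about 2 mm. The wrist camera is an equidistant fisheye: a pixel r from the principal point sees the ray r / f radians off the axis. A picture is of the moment at which its call begins: read the wrist's pose just before it. calibration takes no time and is no camera call; for the wrist camera it gives the pose at the moment of the call.
- job_done(): hands the job in; it is judged then, once.
The state is a dict: "t": time; "q": joint angles; "qd": joint speeds; "joint_efforts": joint torques, N m; "eef_pos": TCP position; "ee_rot": TCP orientation; "force": force on the tool from outside, world axes, zero at the start; "moment": the same for the moment, N m; "width": finger opening in m; "gripper_force": force on a finger pad.
Only numpy, scipy, OpenCV 4.12 (cv2) and the standard library are available. Lean on these libraries where they do the work, as an engineer would, in place of code of your own. Each camera call takes 0.05 s, during which the arm holds its last target. There are 200 camera calls.

## Working session

There is one attempt and no reset: what is moved stays moved. The work goes in short steps, Python scripts to look and compute and a tool call to move; the robot and the scene stay as the last step left them, time stands still between calls to the robot, and variables do not carry over. Pictures are saved under pics/ and viewed, at most 10 in all, crops included, and the job is handed in when it is done.

Besides the shell and the picture viewer there is one more tool, called in YAML: its name, and indented under it one key for each argument. servo_tool: Moves the arm, as the interface text tells. Its arguments: {"type":"object","properties":{"moves":{"type":"array","items":{"type":"object","properties":{"jaw":{"type":"number"},"dx":{"type":"number"},"dy":{"type":"number"},"dz":{"type":"number"},"roll":{"type":"number"}}}},"newtons":{"type":"number"}},"required":["moves"]}

```bash
mkdir -p pics
cat > h.py <<'E'
from station import *
import numpy as np, cv2
def world(name,d,cal=None):
    c=cal or calibration(name);K=np.array(c["intrinsics"]);R=np.array(c["R"]);t=np.array(c["t"])
    v,u=np.indices(d.shape)
    P=np.stack([(u-K[0,2])/K[0,0]*d,(v-K[1,2])/K[1,1]*d,d],-1)
    return (P-t)@R
E
python3 - <<'E'
from h import *
for n in("scene","side"):
    im,d=grab_frame(n);np.savez(f"pics/{n}0.npz",im=im,d=d);cv2.imwrite(f"pics/{n}0.png",im[:,:,::-1])
    c=calibration(n);print(n,-np.array(c["R"]).T@c["t"],np.array(c["R"])[2],c["intrinsics"])
print(get_state())
E
```

```text
scene [ 1.13789826 -0.91659971  1.15204167] [-0.42814581  0.54381636 -0.72177208] [[499.43629988   0.         316.64451128]
 [  0.         499.43629988 200.75979229]
 [  0.           0.           1.        ]]
side [0.12167088 1.05551694 0.76809376] [ 0.27667691 -0.83225179 -0.48042361] [[460.07758425   0.         309.68547453]
 [  0.         460.07758425 196.57124149]
 [  0.           0.           1.        ]]
{'t': 0.1, 'q': array([ 2.88108673e-01,  3.59333334e-01,  1.11691963e-02, -2.92007287e-04,
       -1.22410945e+00, -2.88105401e-01]), 'qd': array([ 0.00043885, -0.0027652 ,  0.00162582,  0.00092186,  0.00020069,
       -0.00276952]), 'joint_efforts': array([-1.42273191e-03, -5.84165347e+01,  2.93752134e+01,  7.01551259e+00,
        1.01412315e-02, -6.66964229e-05]), 'eef_pos': array([ 6.74570439e-01, -2.51930445e-05,  2.25715819e-01]), 'ee_rot': array([ 3.14009827e+00, -1.56573765e-04, -1.57089236e+00]), 'force': array([-0.14334886,  0.621346  ,  0.99020996]), 'moment': array([-0.01705108, -0.04944209,  0.01197753]), 'gripper_force': 0.0, 'width': 0.08771773516445186}
```

View pics/scene0.png

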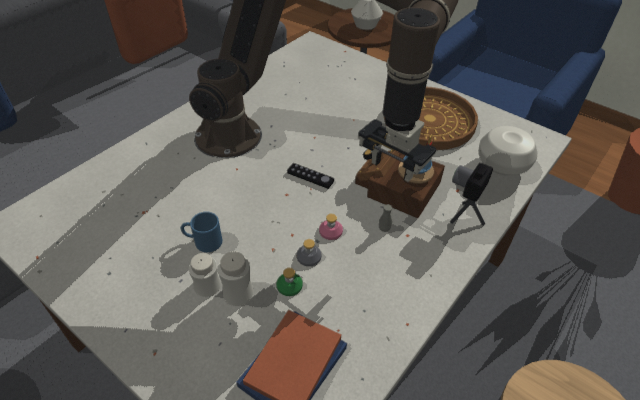

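View pics/side0.png

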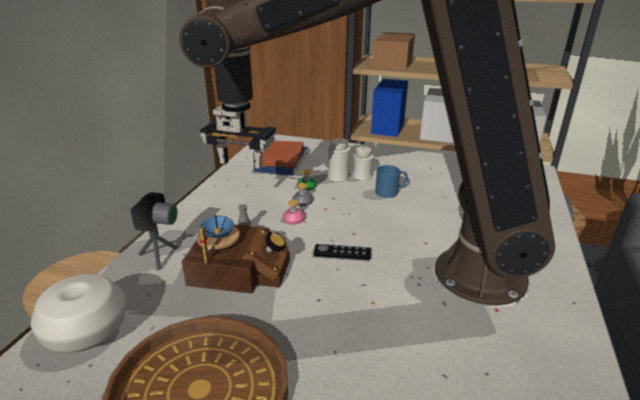

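The scene view shows the grey release at about (309,252), between the pink one at (331,228) and the green one at (290,283). The stand is at (400,178), under the gripper. In the side view the wheel is at about (277,241), the platform and dish at (218,232), the scale at (203,240) and the grey release at (303,197).

Run:
```python
from h import *
z=np.load("pics/side0.npz");im=z["im"];W=world("side",z["d"])
cv2.imwrite("pics/crop1.png",cv2.resize(im[180:300,170:330][:,:,::-1],(800,600),interpolation=cv2.INTER_CUBIC))
for u,v in[(277,241),(278,238),(303,186),(303,197),(243,213),(203,240),(201,238),(217,224),(230,270),(187,262),(252,274),(222,290),(293,217),(342,252)]:print(u,v,W[v,u].round(4))
z=np.load("pics/scene0.npz");W=world("scene",z["d"])
for u,v in[(309,243),(309,255),(387,215),(368,156),(360,182),(406,210),(441,180),(331,218)]:print("scene",u,v,W[v,u].round(4))
```

```text
277 241 [0.508  0.1598 0.1077]
278 238 [0.51   0.1476 0.1087]
303 186 [ 0.5712 -0.227   0.0641]
303 197 [ 0.5689 -0.2188  0.027 ]
243 213 [0.6805 0.0031 0.0707]
203 240 [0.6545 0.2656 0.1492]
201 238 [0.6572 0.2687 0.1563]
217 224 [0.6831 0.1488 0.119 ]
230 270 [0.5923 0.2622 0.0715]
187 262 [0.7025 0.276  0.0805]
252 274 [0.5432 0.2434 0.0568]
222 290 [6.225e-01 2.612e-01 2.000e-04]
293 217 [ 0.5583 -0.0916  0.0243]
342 252 [0.3667 0.0391 0.0218]
scene 309 243 [ 0.5785 -0.237   0.0634]
scene 309 255 [ 0.5891 -0.2497  0.0303]
scene 387 215 [ 0.6901 -0.0129  0.0679]
scene 368 156 [0.5207 0.1264 0.1088]
scene 360 182 [0.5195 0.0965 0.0156]
scene 406 210 [0.7026 0.0858 0.016 ]
scene 441 180 [0.7152 0.2885 0.0032]
scene 331 218 [ 0.5698 -0.1259  0.0662]
```

View pics/crop1.png

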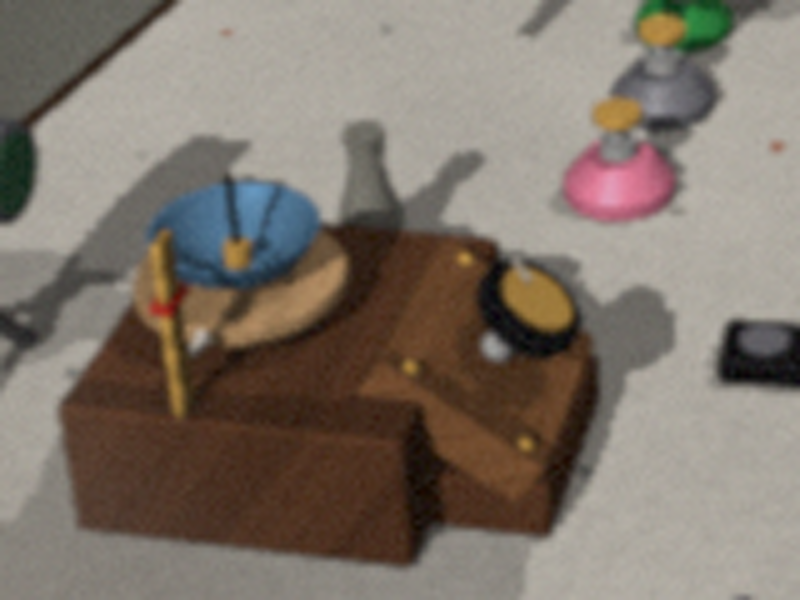

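The crop shows the walnut side face, with the wheel at crop (530,305), the red collar at (167,303), the white pointer at (200,340) and the scale foot at (180,410).

Run:
```python
from h import *
z=np.load("pics/side0.npz");im=z["im"];d=z["d"];W=world("side",d)
def fit(P):
    for _ in range(4):
        c=np.median(P,0) if _==0 else P.mean(0);n=np.linalg.svd(P-c,full_matrices=False)[2][2];r=abs((P-c)@n);P=P[r<max(2*np.median(r),.002)]
    return c,n,len(P)
P=W[267:284,190:248].reshape(-1,3);print("sideface",fit(P))
hsv=cv2.cvtColor(im,cv2.COLOR_RGB2HSV)
def rep(n,m,box):
    u0,u1,v0,v1=box;M=np.zeros(m.shape,bool);M[v0:v1,u0:u1]=m[v0:v1,u0:u1];M&=d>0
    vs,us=np.nonzero(M);print(n,M.sum(),us.mean(),vs.mean(),us.min(),us.max(),vs.min(),vs.max(),np.median(W[M],0).round(4),fit(W[M])[:2] if M.sum()>10 else "");return M
H,S,V=hsv[...,0],hsv[...,1],hsv[...,2]
rep("brassface",(H>12)&(H<30)&(S>100)&(V>100),(268,288,233,247))
rep("red",((H<6)|(H>172))&(S>140)&(V>90),(195,212,232,248))
rep("white",(S<60)&(V>130),(205,215,242,254))
rep("plunger",(H>10)&(H<30)&(S>100)&(V>100),(295,308,180,190))
rep("platform",(H>8)&(H<25)&(S>50)&(S<140)&(V>110),(214,240,225,250))
print(W[262,183],W[260,252])
z=np.load("pics/scene0.npz");im=z["im"];d=z["d"];W=world("scene",d);hsv=cv2.cvtColor(im,cv2.COLOR_RGB2HSV);H,S,V=hsv[...,0],hsv[...,1],hsv[...,2]
rep("plungerS",(H>10)&(H<30)&(S>110)&(V>110),(300,320,236,250))
```

```text
sideface (array([0.62518363, 0.26434761, 0.04946242]), array([-0.13893793,  0.99026194, -0.00880625]), 762)
brassface 115 277.0608695652174 239.5391304347826 271 283 234 245 [0.51   0.1542 0.1085] (array([0.50983648, 0.1552999 , 0.10871669]), array([ 0.5659682 ,  0.10796525, -0.81732705]))
red 12 202.83333333333334 241.0 200 205 239 242 [0.6523 0.2681 0.1482] (array([0.65399517, 0.26762729, 0.14829565]), array([0.16363129, 0.07947672, 0.98331493]))
white 9 209.33333333333334 247.22222222222223 208 211 246 249 [0.6601 0.2326 0.1047] 
plunger 46 301.82608695652175 185.5 298 306 183 188 [ 0.5769 -0.2312  0.0627] (array([ 0.57794315, -0.23214023,  0.0629856 ]), array([0.09115126, 0.09734829, 0.99106748]))
platform 215 226.10697674418606 239.82790697674417 214 238 228 248 [0.6319 0.1945 0.1072] (array([0.63348536, 0.19205718, 0.10739416]), array([-0.07375429,  0.0362575 ,  0.99661713]))
[0.71204711 0.27890773 0.08046992] [0.55181415 0.22041492 0.08118023]
plungerS 64 308.515625 243.328125 304 313 240 247 [ 0.5782 -0.2391  0.0635] (array([ 0.57883347, -0.23822233,  0.06364486]), array([-0.11214777, -0.0575072 , -0.99202611]))
```

servo_tool:
  moves:
    - {"dx": -0.02,"dy": 0.019,"roll": -6.25,"jaw": 0.75}
    - {"dx": -0.02,"dy": 0.019,"roll": -6.25,"jaw": 0.75}
    - {"dx": -0.02,"dy": 0.019,"roll": -6.25,"jaw": 0.75}
    - {"dx": -0.02,"dy": 0.019,"roll": -6.25,"jaw": 0.75}
    - {"dx": -0.02,"dy": 0.019,"roll": -6.25,"jaw": 0.75}
    - {"dx": -0.02,"dy": 0.019,"roll": -6.25,"jaw": 0.75}
    - {"dx": -0.02,"dy": 0.019,"roll": -6.25,"jaw": 0.75}
    - {"dx": -0.02,"dy": 0.02,"roll": -6.25,"jaw": 0.75}
    - {"dz": -0.01,"jaw": 0.75}
    - {"jaw": 0.75}
  newtons: 25

```text
$.moves[0]: bad value
```

Run:
```python
from h import *
s=get_state();print(s["eef_pos"],s["ee_rot"],s["width"])
c=calibration("wrist");print(c)
im,d=grab_frame("wrist");np.savez("pics/w1.npz",im=im,d=d);cv2.imwrite("pics/w1.png",im[:,:,::-1])
im,d=grab_frame("scene");np.savez("pics/scene1.npz",im=im,d=d);cv2.imwrite("pics/scene1.png",cv2.resize(im[100:240,330:490][:,:,::-1],(640,560),interpolation=cv2.INTER_CUBIC))
```

```text
[ 6.74570439e-01 -2.51930445e-05  2.25715819e-01] [ 3.14009827e+00 -1.56573765e-04 -1.57089236e+00] 0.08771773516445186
{'intrinsics': array([[309.70691629,   0.        , 318.03334531],
       [  0.        , 309.70691629, 201.89947686],
       [  0.        ,   0.        ,   1.        ]]), 'R': array([[-9.99998458e-01,  1.30594866e-04,  1.75119631e-03],
       [ 6.34492509e-04,  9.56731673e-01,  2.90970968e-01],
       [-1.63742566e-03,  2.90971630e-01, -9.56730280e-01]]), 't': array([ 0.67404957, -0.03815505,  0.39076232])}
```

View pics/w1.png

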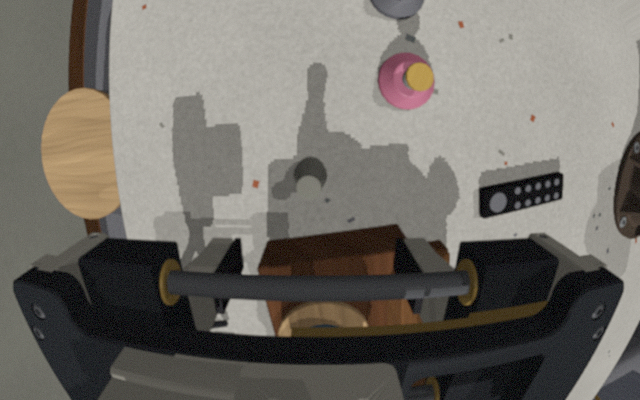

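View pics/scene1.png

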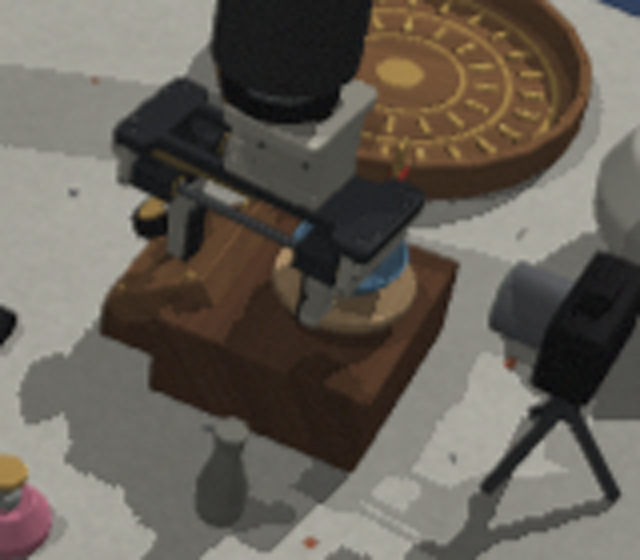

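The call was refused, so the arm has not moved. The pictures show it still above the stand: fingers left and right at wrist-view (220,280) and (415,275), the bud vase at (310,180) and the wheel hidden. I'll give every field in each row.

servo_tool:
  moves:
    - {"dx": -0.02,"dy": 0.019,"dz": 0,"roll": -6,"jaw": 0.75}
    - {"dx": -0.02,"dy": 0.019,"dz": 0,"roll": -6,"jaw": 0.75}
    - {"dx": -0.02,"dy": 0.019,"dz": 0,"roll": -6,"jaw": 0.75}
    - {"dx": -0.02,"dy": 0.019,"dz": 0,"roll": -6,"jaw": 0.75}
    - {"dx": -0.02,"dy": 0.019,"dz": 0,"roll": -6,"jaw": 0.75}
    - {"dx": -0.02,"dy": 0.019,"dz": 0,"roll": -6,"jaw": 0.75}
    - {"dx": -0.02,"dy": 0.019,"dz": 0,"roll": -6,"jaw": 0.75}
    - {"dx": -0.02,"dy": 0.02,"dz": 0,"roll": -8,"jaw": 0.75}
    - {"dx": 0,"dy": 0,"dz": -0.01,"roll": 0,"jaw": 0.75}
    - {"dx": 0,"dy": 0,"dz": 0,"roll": 0,"jaw": 0.75}
  newtons: 25

```text
t: 1.45
eef_pos: [0.5145, 0.1527, 0.2157]
ee_rot: [3.141, -0.002, -2.442]
force: [-0.0, -0.6, 0.0]
width: 0.0653
gripper_force: 0.0
```

Run:
```python
from h import *
A=[]
for n,box in(("side",(170,110)),("scene",(350,110))):
    im,d=grab_frame(n);np.savez(f"pics/{n}2.npz",im=im,d=d)
    x,y=(170,200) if n=="side" else (360,110)
    A.append(cv2.resize(im[y:y+100,x:x+130][:,:,::-1],(780,600),interpolation=cv2.INTER_CUBIC)[:,:])
cv2.imwrite("pics/a2.png",cv2.resize(np.hstack(A),(800,308),interpolation=cv2.INTER_AREA))
```

```text
(no output)
```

View pics/a2.png

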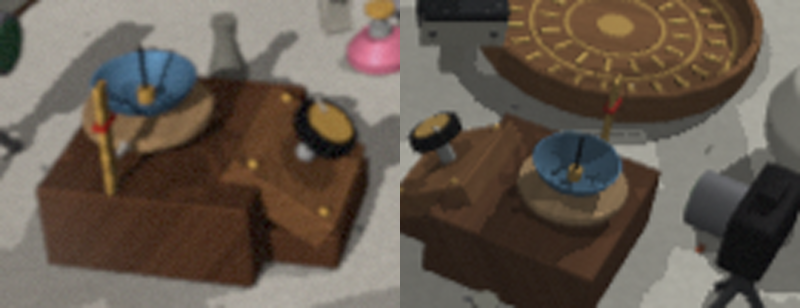

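The pictures show the wheel, mark and pointer clear of the arm. In the side view the red collar is at (203.5,241) and the pointer at (210,247); in the scene view the red collar is at (429,143.5) and the wheel at (371,152).

```bash
cat >> h.py <<'E'
def blob(im,kind,box):
    hsv=cv2.cvtColor(im,cv2.COLOR_RGB2HSV).astype(int);H,S,V=hsv[...,0],hsv[...,1],hsv[...,2]
    m={"brass":(H>10)&(H<30)&(S>95)&(V>80),"red":((H<7)|(H>171))&(S>140)&(V>70)}[kind]
    u0,u1,v0,v1=box;M=np.zeros(m.shape,np.uint8);M[v0:v1,u0:u1]=m[v0:v1,u0:u1]
    n,l,st,c=cv2.connectedComponentsWithStats(M);k=1+st[1:,4].argmax();return c[k],st[k]
def ray(n,p):
    c=calibration(n);R=np.array(c["R"]);K=np.array(c["intrinsics"])
    g=R.T@np.linalg.solve(K,[p[0],p[1],1]);return -R.T@np.array(c["t"]),g/np.linalg.norm(g)
def tri(p,q):
    (a,u),(b,v)=ray("side",p),ray("scene",q)
    s=np.linalg.lstsq(np.c_[u,-v],b-a,rcond=None)[0];x,y=a+s[0]*u,b+s[1]*v
    return (x+y)/2,np.linalg.norm(x-y)
def side_z(p,xy): # height at which ray passes (closest) vertical line xy
    a,u=ray("side",p);s=np.dot(np.array(xy)-a[:2],u[:2])/np.dot(u[:2],u[:2]);return a[2]+s*u[2]
E
python3 - <<'E'
from h import *
a=np.load("pics/side2.npz")["im"];b=np.load("pics/scene2.npz")["im"]
for k,x,y in(("brass",(266,290,230,250),(362,382,144,162)),("red",(195,212,232,250),(422,436,136,150)),("brass",(295,308,180,190),(300,320,236,250))):
    p,q=blob(a,k,x),blob(b,k,y);print(k,p,q,tri(p[0],q[0]))
print(a[240:254,200:220].sum(-1)//3)
E
```

```text
brass (array([277.17557252, 239.44274809]), array([270, 233,  15,  13, 131], dtype=int32)) (array([370.09090909, 150.11363636]), array([365, 147,  11,   8,  44], dtype=int32)) (array([0.50945725, 0.15442333, 0.10875362]), np.float64(0.0002670789633318201))
red (array([203.06666667, 240.6       ]), array([200, 237,   7,   6,  15], dtype=int32)) (array([428.84615385, 144.53846154]), array([426, 142,   6,   5,  13], dtype=int32)) (array([0.65757421, 0.26029982, 0.14338421]), np.float64(0.0009228379609659172))
brass (array([303.        , 185.36842105]), array([301, 183,   5,   6,  19], dtype=int32)) (array([308.64556962, 243.63291139]), array([304, 239,  11,  10,  79], dtype=int32)) (array([ 0.57620122, -0.23768507,  0.06002142]), np.float64(0.002578057776417786))
[[ 88  85  94  74  50  47  70  93 100  98 100  99 105 105 105  95  68  54
   52  50]
 [ 86  77  76  66  47  48  76  99  97 101 101 104 105 103  96  77  57  56
   50  60]
 [ 92  85  82  73  52  45  73  95  97  98 100 100 105  99  80  62  47  48
   54  66]
 [ 98 105 107  98  66  47  71  89  98  97 102 103 104  97  69  50  51  50

[... 161 characters left out ...]
  93  94
  105 114]
 [ 54  79 100 117  87  50  66 108 123 138 130  98  71  63  80 104 120 113
  115 114]
 [ 42  50  84 104  79  52  59  99 122 141 128  91  67  54  76 106 119 120
  115 112]
 [ 42  44  70  99  88  52  48  82 125 129 104  74  61  54  68  98 106 105
  103  90]
 [ 46  49  66 103  95  62  46  73 121 107  73  49  48  44  52  64  68  59
   61  52]
 [ 47  41  64 111 112  73  43  61  84  74  53  39  40  37  44  44  27  23
   15  21]
 [ 50  40  67 110 122  86  46  48  59  53  39  38  42  34  41  28  21  20
   34  34]
 [ 40  47  57  96 112  80  40  42  44  45  43  45  38  43  38  28  29  29
   32  41]
 [ 45  45  56  85 109  82  47  39  43  44  46  37  37  39  22  26  34  37
   36  30]]
```

servo_tool:
  moves:
    - {"dx": 0,"dy": 0.002,"dz": -0.02,"roll": 0,"jaw": 0.75}
    - {"dx": 0,"dy": 0,"dz": -0.025,"roll": 0,"jaw": 0.75}
    - {"dx": 0,"dy": 0,"dz": -0.025,"roll": 0,"jaw": 0.75}
    - {"dx": 0,"dy": 0,"dz": -0.02,"roll": 0,"jaw": 0.75}
    - {"dx": 0,"dy": 0,"dz": -0.02,"roll": 0,"jaw": 0.75}
    - {"dx": 0,"dy": 0,"dz": -0.012,"roll": 0,"jaw": 0.75}
    - {"dx": 0,"dy": 0,"dz": 0,"roll": 0,"jaw": 0.75}
    - {"dx": 0,"dy": 0,"dz": 0,"roll": 0,"jaw": 0.55}
    - {"dx": 0,"dy": 0,"dz": 0,"roll": 0,"jaw": 0.55}
    - {"dx": 0,"dy": 0,"dz": 0,"roll": 0,"jaw": 0.55}

```text
t: 2.8
eef_pos: [0.5155, 0.1553, 0.0953]
ee_rot: [-3.141, 0.001, -2.443]
force: [0.3, -0.2, 1.9]
width: 0.0556
gripper_force: 25.0
```

servo_tool:
  moves:
    - {"dx": 0,"dy": 0,"dz": 0,"roll": -8,"jaw": 0.55}
    - {"dx": 0,"dy": 0,"dz": 0,"roll": -8,"jaw": 0.55}
    - {"dx": 0,"dy": 0,"dz": 0,"roll": -8,"jaw": 0.55}
    - {"dx": 0,"dy": 0,"dz": 0,"roll": -8,"jaw": 0.55}
    - {"dx": 0,"dy": 0,"dz": 0,"roll": -8,"jaw": 0.55}
    - {"dx": 0,"dy": 0,"dz": 0,"roll": -8,"jaw": 0.55}
    - {"dx": 0,"dy": 0,"dz": 0,"roll": -8,"jaw": 0.55}
    - {"dx": 0,"dy": 0,"dz": 0,"roll": -8,"jaw": 0.55}
    - {"dx": 0,"dy": 0,"dz": 0,"roll": 0,"jaw": 0.55}
    - {"dx": 0,"dy": 0,"dz": 0,"roll": 0,"jaw": 0.55}

```text
t: 4.05
eef_pos: [0.5153, 0.1541, 0.095]
ee_rot: [-3.141, 0.001, 2.723]
force: [1.8, -6.2, 0.9]
width: 0.0553
gripper_force: 25.0
```

Run:
```python
from h import *
a,d=grab_frame("side");np.savez("pics/side3.npz",im=a,d=d);W=world("side",d);b=np.load("pics/side2.npz");W0=world("side",b["d"])
m=[(224,246),(230,240),(216,249),(209,247),(210,245)]
for u,v in m:print(u,v,W0[v,u].round(4),W[v,u].round(4))
cv2.imwrite("pics/a3.png",cv2.resize(a[180:280,170:310][:,:,::-1],(770,550),interpolation=cv2.INTER_CUBIC))
print(get_state()["force"],get_state()["moment"])
```

```text
224 246 [0.6334 0.2089 0.0986] [0.631  0.2129 0.1017]
230 240 [0.6249 0.1907 0.1069] [0.6218 0.196  0.1109]
216 249 [0.6596 0.2062 0.0819] [0.6592 0.2067 0.0823]
209 247 [0.662  0.2328 0.1054] [0.659  0.2375 0.1092]
210 245 [0.6629 0.2259 0.1067] [0.6607 0.2293 0.1094]
[ 1.27433805 -6.27927257  1.22999035] [-1.76940529 -1.04948344  0.16938315]
```

View pics/a3.png

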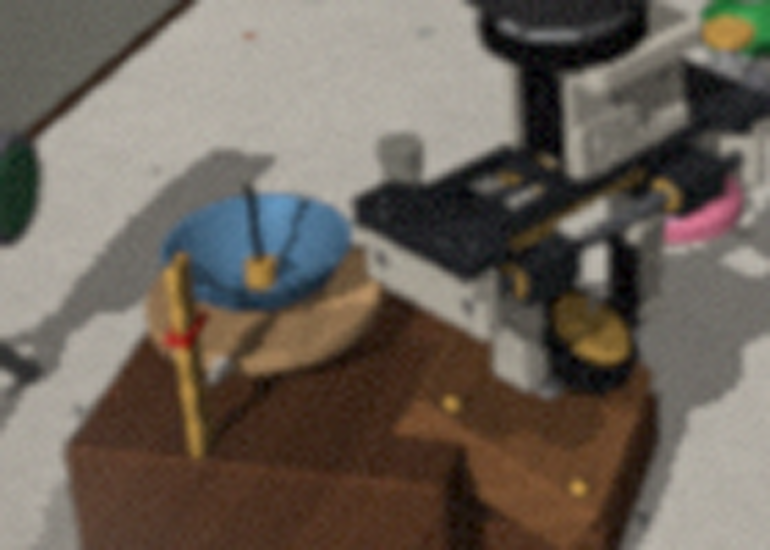

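The view shows the wheel gripped by both fingers, the platform slightly raised, the pointer at (210,247) and the hand well clear of the dish.

```bash
cat >> h.py <<'E'
def platz(im,d):
    W=world("side",d);hsv=cv2.cvtColor(im,cv2.COLOR_RGB2HSV).astype(int);H,S,V=hsv[...,0],hsv[...,1],hsv[...,2]
    x,y=W[...,0]-.665,W[...,1]-.173   # approx stand platform axis
    r=np.hypot(x,y);m=(r<.058)&(r>.035)&(W[...,2]>.095)&(H>6)&(H<25)&(S<150)&(V>105)&(d>0)
    u=np.indices(d.shape);m&=(u[0]<262)&(u[0]>205)
    z=W[...,2][m];return m.sum(),np.percentile(z,[25,50,75,90]).round(4)
E
python3 - <<'E'
from h import *
for n in("side0","side2","side3"):
    z=np.load(f"pics/{n}.npz");print(n,platz(z["im"],z["d"]))
E
```

```text
side0 (np.int64(258), array([0.1057, 0.1071, 0.1082, 0.1089]))
side2 (np.int64(230), array([0.1055, 0.107 , 0.108 , 0.109 ]))
side3 (np.int64(254), array([0.1093, 0.1107, 0.1116, 0.1127]))
```

servo_tool:
  moves:
    - {"dx": 0,"dy": 0,"dz": 0,"roll": 0,"jaw": 0.74}
    - {"dx": 0,"dy": 0,"dz": 0,"roll": 10.6,"jaw": 0.74}
    - {"dx": 0,"dy": 0,"dz": 0,"roll": 10.6,"jaw": 0.74}
    - {"dx": 0,"dy": 0,"dz": 0,"roll": 10.6,"jaw": 0.74}
    - {"dx": 0,"dy": 0,"dz": 0,"roll": 10.6,"jaw": 0.74}
    - {"dx": 0,"dy": 0,"dz": 0,"roll": 10.6,"jaw": 0.74}
    - {"dx": 0,"dy": 0,"dz": 0,"roll": 10.6,"jaw": 0.74}
    - {"dx": 0,"dy": 0,"dz": 0,"roll": 0,"jaw": 0.55}
    - {"dx": 0,"dy": 0,"dz": 0,"roll": 0,"jaw": 0.55}
    - {"dx": 0,"dy": 0,"dz": 0,"roll": -10.6,"jaw": 0.55}
  newtons: 38

```text
t: 5.35
eef_pos: [0.5155, 0.155, 0.0946]
ee_rot: [-3.141, 0.001, -2.641]
force: [4.0, -3.7, -3.9]
width: 0.0551
gripper_force: 38.0
```

servo_tool:
  moves:
    - {"dx": 0,"dy": 0,"dz": 0,"roll": -10.6,"jaw": 0.55}
    - {"dx": 0,"dy": 0,"dz": 0,"roll": -10.6,"jaw": 0.55}
    - {"dx": 0,"dy": 0,"dz": 0,"roll": -10.6,"jaw": 0.55}
    - {"dx": 0,"dy": 0,"dz": 0,"roll": -10.6,"jaw": 0.55}
    - {"dx": 0,"dy": 0,"dz": 0,"roll": -10.6,"jaw": 0.55}
    - {"dx": 0,"dy": 0,"dz": 0,"roll": 0,"jaw": 0.74}
    - {"dx": 0,"dy": 0,"dz": 0,"roll": 10.6,"jaw": 0.74}
    - {"dx": 0,"dy": 0,"dz": 0,"roll": 10.6,"jaw": 0.74}
    - {"dx": 0,"dy": 0,"dz": 0,"roll": 10.6,"jaw": 0.74}
    - {"dx": 0,"dy": 0,"dz": 0,"roll": 10.6,"jaw": 0.74}

```text
t: 6.6
eef_pos: [0.5149, 0.1552, 0.0946]
ee_rot: [3.141, 0.0, -2.815]
force: [-0.9, -0.0, -0.5]
width: 0.0646
gripper_force: 0.0
```

Run:
```python
from h import *
a,d=grab_frame("side");print(platz(a,d),get_state()["ee_rot"])
```

```text
(np.int64(241), array([0.1132, 0.1144, 0.1154, 0.1162])) [ 3.14129925e+00  1.34393900e-04 -2.80557250e+00]
```

servo_tool:
  moves:
    - {"dx": 0,"dy": 0,"dz": 0,"roll": 10.6,"jaw": 0.74}
    - {"dx": 0,"dy": 0,"dz": 0,"roll": 10.6,"jaw": 0.74}
    - {"dx": 0,"dy": 0,"dz": 0,"roll": 0,"jaw": 0.55}
    - {"dx": 0,"dy": 0,"dz": 0,"roll": 0,"jaw": 0.55}
    - {"dx": 0,"dy": 0,"dz": 0,"roll": -10.6,"jaw": 0.55}
    - {"dx": 0,"dy": 0,"dz": 0,"roll": -10.6,"jaw": 0.55}
    - {"dx": 0,"dy": 0,"dz": 0,"roll": -10.6,"jaw": 0.55}
    - {"dx": 0,"dy": 0,"dz": 0,"roll": -10.6,"jaw": 0.55}
    - {"dx": 0,"dy": 0,"dz": 0,"roll": -10.6,"jaw": 0.55}
    - {"dx": 0,"dy": 0,"dz": 0,"roll": -10.6,"jaw": 0.55}

```text
t: 7.9
eef_pos: [0.5151, 0.1541, 0.0946]
ee_rot: [-3.141, 0.001, 2.713]
force: [-1.7, -5.4, 0.5]
width: 0.0554
gripper_force: 38.0
```

servo_tool:
  moves:
    - {"dx": 0,"dy": 0,"dz": 0,"roll": 0,"jaw": 0.74}
    - {"dx": 0,"dy": 0,"dz": 0,"roll": 10.6,"jaw": 0.74}
    - {"dx": 0,"dy": 0,"dz": 0,"roll": 10.6,"jaw": 0.74}
    - {"dx": 0,"dy": 0,"dz": 0,"roll": 10.6,"jaw": 0.74}
    - {"dx": 0,"dy": 0,"dz": 0,"roll": 10.6,"jaw": 0.74}
    - {"dx": 0,"dy": 0,"dz": 0,"roll": 10.6,"jaw": 0.74}
    - {"dx": 0,"dy": 0,"dz": 0,"roll": 10.6,"jaw": 0.74}
    - {"dx": 0,"dy": 0,"dz": 0,"roll": 0,"jaw": 0.55}
    - {"dx": 0,"dy": 0,"dz": 0,"roll": 0,"jaw": 0.55}
    - {"dx": 0,"dy": 0,"dz": 0,"roll": -10.6,"jaw": 0.55}

```text
t: 9.15
eef_pos: [0.5154, 0.155, 0.0945]
ee_rot: [-3.141, 0.001, -2.641]
force: [4.7, -3.7, -5.2]
width: 0.0557
gripper_force: 38.0
```

servo_tool:
  moves:
    - {"dx": 0,"dy": 0,"dz": 0,"roll": -10.6,"jaw": 0.55}
    - {"dx": 0,"dy": 0,"dz": 0,"roll": -10.6,"jaw": 0.55}
    - {"dx": 0,"dy": 0,"dz": 0,"roll": -10.6,"jaw": 0.55}
    - {"dx": 0,"dy": 0,"dz": 0,"roll": -10.6,"jaw": 0.55}
    - {"dx": 0,"dy": 0,"dz": 0,"roll": -10.6,"jaw": 0.55}
    - {"dx": 0,"dy": 0,"dz": 0,"roll": 0,"jaw": 0.74}
    - {"dx": 0,"dy": 0,"dz": 0,"roll": 10.6,"jaw": 0.74}
    - {"dx": 0,"dy": 0,"dz": 0,"roll": 10.6,"jaw": 0.74}
    - {"dx": 0,"dy": 0,"dz": 0,"roll": 10.6,"jaw": 0.74}
    - {"dx": 0,"dy": 0,"dz": 0,"roll": 10.6,"jaw": 0.74}

```text
t: 10.4
eef_pos: [0.5149, 0.1553, 0.0945]
ee_rot: [3.141, 0.0, -2.815]
force: [0.6, -0.2, 0.3]
width: 0.0648
gripper_force: 0.0
```

Run:
```python
from h import *
a,d=grab_frame("side");print(platz(a,d),get_state()["ee_rot"])
```

```text
(np.int64(254), array([0.1206, 0.122 , 0.1229, 0.1235])) [ 3.14127998e+00  1.52814190e-04 -2.80554810e+00]
```

servo_tool:
  moves:
    - {"dx": 0,"dy": 0,"dz": 0,"roll": 10.6,"jaw": 0.74}
    - {"dx": 0,"dy": 0,"dz": 0,"roll": 10.6,"jaw": 0.74}
    - {"dx": 0,"dy": 0,"dz": 0,"roll": 0,"jaw": 0.55}
    - {"dx": 0,"dy": 0,"dz": 0,"roll": 0,"jaw": 0.55}
    - {"dx": 0,"dy": 0,"dz": 0,"roll": -10.6,"jaw": 0.55}
    - {"dx": 0,"dy": 0,"dz": 0,"roll": -10.6,"jaw": 0.55}
    - {"dx": 0,"dy": 0,"dz": 0,"roll": -10.6,"jaw": 0.55}
    - {"dx": 0,"dy": 0,"dz": 0,"roll": -10.6,"jaw": 0.55}
    - {"dx": 0,"dy": 0,"dz": 0,"roll": -10.6,"jaw": 0.55}
    - {"dx": 0,"dy": 0,"dz": 0,"roll": -10.6,"jaw": 0.55}

```text
t: 11.7
eef_pos: [0.5152, 0.1541, 0.0946]
ee_rot: [-3.141, 0.001, 2.713]
force: [0.9, -5.7, 0.9]
width: 0.0555
gripper_force: 38.0
```

servo_tool:
  moves:
    - {"dx": 0,"dy": 0,"dz": 0,"roll": 0,"jaw": 0.74}
    - {"dx": 0,"dy": 0,"dz": 0,"roll": 10.6,"jaw": 0.74}
    - {"dx": 0,"dy": 0,"dz": 0,"roll": 10.6,"jaw": 0.74}
    - {"dx": 0,"dy": 0,"dz": 0,"roll": 10.6,"jaw": 0.74}
    - {"dx": 0,"dy": 0,"dz": 0,"roll": 10.6,"jaw": 0.74}
    - {"dx": 0,"dy": 0,"dz": 0,"roll": 10.6,"jaw": 0.74}
    - {"dx": 0,"dy": 0,"dz": 0,"roll": 10.6,"jaw": 0.74}
    - {"dx": 0,"dy": 0,"dz": 0,"roll": 0,"jaw": 0.55}
    - {"dx": 0,"dy": 0,"dz": 0,"roll": 0,"jaw": 0.55}
    - {"dx": 0,"dy": 0,"dz": 0,"roll": -10.6,"jaw": 0.55}

```text
t: 12.95
eef_pos: [0.5154, 0.155, 0.0945]
ee_rot: [-3.141, 0.001, -2.641]
force: [4.4, -3.9, -5.5]
width: 0.0554
gripper_force: 38.0
```

servo_tool:
  moves:
    - {"dx": 0,"dy": 0,"dz": 0,"roll": -10.6,"jaw": 0.55}
    - {"dx": 0,"dy": 0,"dz": 0,"roll": -10.6,"jaw": 0.55}
    - {"dx": 0,"dy": 0,"dz": 0,"roll": -10.6,"jaw": 0.55}
    - {"dx": 0,"dy": 0,"dz": 0,"roll": -10.6,"jaw": 0.55}
    - {"dx": 0,"dy": 0,"dz": 0,"roll": -10.6,"jaw": 0.55}
    - {"dx": 0,"dy": 0,"dz": 0,"roll": 0,"jaw": 0.74}
    - {"dx": 0,"dy": 0,"dz": 0,"roll": 10.6,"jaw": 0.74}
    - {"dx": 0,"dy": 0,"dz": 0,"roll": 10.6,"jaw": 0.74}
    - {"dx": 0,"dy": 0,"dz": 0,"roll": 10.6,"jaw": 0.74}
    - {"dx": 0,"dy": 0,"dz": 0,"roll": 10.6,"jaw": 0.74}

```text
t: 14.2
eef_pos: [0.5149, 0.1553, 0.0945]
ee_rot: [3.141, 0.0, -2.815]
force: [-0.8, 0.2, -0.2]
width: 0.0649
gripper_force: 0.0
```

servo_tool:
  moves:
    - {"dx": 0,"dy": 0,"dz": 0,"roll": 10.6,"jaw": 0.74}
    - {"dx": 0,"dy": 0,"dz": 0,"roll": 10.6,"jaw": 0.74}
    - {"dx": 0,"dy": 0,"dz": 0,"roll": 0,"jaw": 0.55}
    - {"dx": 0,"dy": 0,"dz": 0,"roll": 0,"jaw": 0.55}
    - {"dx": 0,"dy": 0,"dz": 0,"roll": -10.6,"jaw": 0.55}
    - {"dx": 0,"dy": 0,"dz": 0,"roll": -10.6,"jaw": 0.55}
    - {"dx": 0,"dy": 0,"dz": 0,"roll": -10.6,"jaw": 0.55}
    - {"dx": 0,"dy": 0,"dz": 0,"roll": -10.6,"jaw": 0.55}
    - {"dx": 0,"dy": 0,"dz": 0,"roll": -10.6,"jaw": 0.55}
    - {"dx": 0,"dy": 0,"dz": 0,"roll": -10.6,"jaw": 0.55}

```text
t: 15.45
eef_pos: [0.5151, 0.1541, 0.0947]
ee_rot: [-3.141, 0.001, 2.714]
force: [1.5, -6.3, 1.5]
width: 0.0553
gripper_force: 38.0
```

servo_tool:
  moves:
    - {"dx": 0,"dy": 0,"dz": 0,"roll": 0,"jaw": 0.74}
    - {"dx": 0,"dy": 0,"dz": 0,"roll": 10.6,"jaw": 0.74}
    - {"dx": 0,"dy": 0,"dz": 0,"roll": 10.6,"jaw": 0.74}
    - {"dx": 0,"dy": 0,"dz": 0,"roll": 10.6,"jaw": 0.74}
    - {"dx": 0,"dy": 0,"dz": 0,"roll": 10.6,"jaw": 0.74}
    - {"dx": 0,"dy": 0,"dz": 0,"roll": 10.6,"jaw": 0.74}
    - {"dx": 0,"dy": 0,"dz": 0,"roll": 10.6,"jaw": 0.74}
    - {"dx": 0,"dy": 0,"dz": 0,"roll": 0,"jaw": 0.55}
    - {"dx": 0,"dy": 0,"dz": 0,"roll": 0,"jaw": 0.55}
    - {"dx": 0,"dy": 0,"dz": 0,"roll": -10.6,"jaw": 0.55}

```text
t: 16.7
eef_pos: [0.5153, 0.155, 0.0945]
ee_rot: [-3.141, 0.001, -2.641]
force: [3.4, -3.0, -3.7]
width: 0.0554
gripper_force: 38.0
```

servo_tool:
  moves:
    - {"dx": 0,"dy": 0,"dz": 0,"roll": -10.6,"jaw": 0.55}
    - {"dx": 0,"dy": 0,"dz": 0,"roll": -10.6,"jaw": 0.55}
    - {"dx": 0,"dy": 0,"dz": 0,"roll": -10.6,"jaw": 0.55}
    - {"dx": 0,"dy": 0,"dz": 0,"roll": -10.6,"jaw": 0.55}
    - {"dx": 0,"dy": 0,"dz": 0,"roll": -10.6,"jaw": 0.55}
    - {"dx": 0,"dy": 0,"dz": 0,"roll": 0,"jaw": 0.74}
    - {"dx": 0,"dy": 0,"dz": 0,"roll": 10.6,"jaw": 0.74}
    - {"dx": 0,"dy": 0,"dz": 0,"roll": 10.6,"jaw": 0.74}
    - {"dx": 0,"dy": 0,"dz": 0,"roll": 10.6,"jaw": 0.74}
    - {"dx": 0,"dy": 0,"dz": 0,"roll": 10.6,"jaw": 0.74}

```text
t: 17.95
eef_pos: [0.5149, 0.1553, 0.0945]
ee_rot: [3.141, 0.0, -2.815]
force: [-0.3, -0.4, 0.2]
width: 0.065
gripper_force: 0.0
```

Run:
```python
from h import *
a,d=grab_frame("side");np.savez("pics/side4.npz",im=a,d=d);print(platz(a,d),get_state()["ee_rot"])
b,e=grab_frame("scene");np.savez("pics/scene4.npz",im=b,d=e)
A=cv2.resize(a[215:265,185:235][:,:,::-1],(400,400),interpolation=cv2.INTER_CUBIC)
B=cv2.resize(b[125:175,400:450][:,:,::-1],(400,400),interpolation=cv2.INTER_CUBIC)
cv2.imwrite("pics/a4.png",np.hstack([A,B]))
```

```text
(np.int64(276), array([0.1356, 0.1367, 0.1375, 0.1383])) [ 3.14130107e+00  1.16478214e-04 -2.80532096e+00]
```

View pics/a4.png

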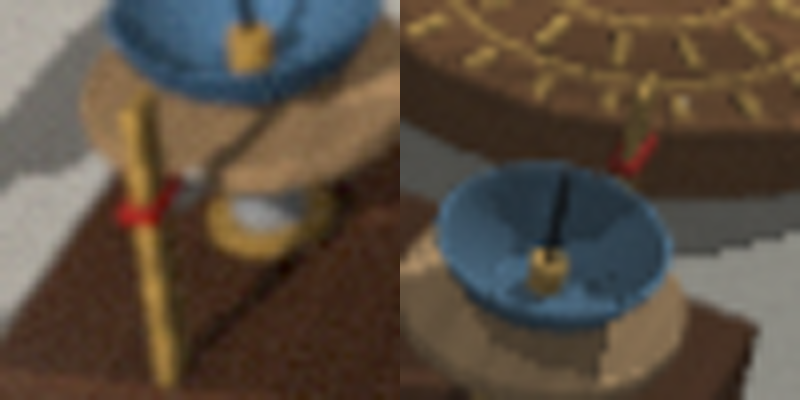

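The crops show the collar ends at side (199.8,241.6) and (207.3,238.8), with the white pointer just behind its inner end at about (209,238). In the scene view the red collar is at (429,143.8).

```bash
cat >> h.py <<'E'
c8,s8=np.cos(np.radians(8)),np.sin(np.radians(8))
O=np.array([.514+.13*c8,.155+.13*s8])
def st(x,y,z): return np.array([*(O+[x*c8-y*s8,x*s8+y*c8]),z])
def proj(n,X):
    c=calibration(n);q=np.array(c["intrinsics"])@(np.array(c["R"])@X+np.array(c["t"]));return (q[:2]/q[2]).round(2)
E
python3 - <<'E'
from h import *
sc=st(.025,.085,0)
print("O",O,"scale",sc,"mark z side",side_z((203.06,240.2),sc[:2]),tri((203.06,240.2),(429.05,143.8)))
z=.102+.0297
for n in("side","scene"):
    print(n,"scale top",proj(n,st(.025,.085,.18)),"scale foot",proj(n,st(.025,.085,.08)))
    for zm in(.14,.144,.148): print(n,zm,"collar +y end",proj(n,st(.025,.097,zm)),"inner",proj(n,st(.025,.073,zm)))
for zz in(.102,.1317,.14): print("ptr tip",zz,proj("side",st(.025,.070,zz)),"root",proj("side",st(.025,.055,zz)))
E
```

```text
O [0.64273485 0.1730925 ] scale [0.65566184 0.26074462 0.        ] mark z side 0.14554991367365022 (array([0.65698347, 0.26139926, 0.14537899]), np.float64(0.0004321528892578059))
side scale top [202.06 228.02] scale foot [206.88 262.09]
side 0.14 collar +y end [202.16 244.81] inner [205.88 239.25]
side 0.144 collar +y end [201.96 243.42] inner [205.69 237.88]
side 0.148 collar +y end [201.76 242.03] inner [205.5  236.51]
scene scale top [430.6  135.08] scale foot [425.12 159.34]
scene 0.14 collar +y end [429.79 142.98] inner [426.9  147.14]
scene 0.144 collar +y end [430.02 142.  ] inner [427.12 146.16]
scene 0.148 collar +y end [430.24 141.02] inner [427.34 145.17]
ptr tip 0.102 [208.1  251.32] root [210.29 247.87]
ptr tip 0.1317 [206.73 241.39] root [208.96 238.01]
ptr tip 0.14 [206.34 238.57] root [208.58 235.21]
```

servo_tool:
  moves:
    - {"dx": 0,"dy": 0,"dz": 0,"roll": 10.6,"jaw": 0.74}
    - {"dx": 0,"dy": 0,"dz": 0,"roll": 10.6,"jaw": 0.74}
    - {"dx": 0,"dy": 0,"dz": 0,"roll": 0,"jaw": 0.55}
    - {"dx": 0,"dy": 0,"dz": 0,"roll": 0,"jaw": 0.55}
    - {"dx": 0,"dy": 0,"dz": 0,"roll": -10.6,"jaw": 0.55}
    - {"dx": 0,"dy": 0,"dz": 0,"roll": -10.6,"jaw": 0.55}
    - {"dx": 0,"dy": 0,"dz": 0,"roll": -10.6,"jaw": 0.55}
    - {"dx": 0,"dy": 0,"dz": 0,"roll": -10.6,"jaw": 0.55}
    - {"dx": 0,"dy": 0,"dz": 0,"roll": -10.6,"jaw": 0.55}
    - {"dx": 0,"dy": 0,"dz": 0,"roll": -10.6,"jaw": 0.55}

```text
t: 19.3
eef_pos: [0.5151, 0.1541, 0.0946]
ee_rot: [-3.141, 0.001, 2.713]
force: [0.1, -5.9, 3.7]
width: 0.0551
gripper_force: 38.0
```

servo_tool:
  moves:
    - {"dx": 0,"dy": 0,"dz": 0,"roll": 0,"jaw": 0.74}
    - {"dx": 0,"dy": 0,"dz": 0,"roll": 10.6,"jaw": 0.74}
    - {"dx": 0,"dy": 0,"dz": 0,"roll": 10.6,"jaw": 0.74}
    - {"dx": 0,"dy": 0,"dz": 0,"roll": 10.6,"jaw": 0.74}
    - {"dx": 0,"dy": 0,"dz": 0,"roll": 10.6,"jaw": 0.74}
    - {"dx": 0,"dy": 0,"dz": 0,"roll": 10.6,"jaw": 0.74}
    - {"dx": 0,"dy": 0,"dz": 0,"roll": 10.6,"jaw": 0.74}
    - {"dx": 0,"dy": 0,"dz": 0,"roll": 0,"jaw": 0.55}
    - {"dx": 0,"dy": 0,"dz": 0,"roll": 0,"jaw": 0.55}
    - {"dx": 0,"dy": 0,"dz": 0,"roll": -10.6,"jaw": 0.55}

```text
t: 20.55
eef_pos: [0.5154, 0.155, 0.0945]
ee_rot: [-3.141, 0.001, -2.641]
force: [4.8, -3.9, -4.4]
width: 0.0552
gripper_force: 38.0
```

```bash
cat >> h.py <<'E'
def wproj(X,cal=None):
    c=cal or calibration("wrist");K=np.array(c["intrinsics"]);p=np.array(c["R"])@X+np.array(c["t"])
    th=np.arctan2(np.hypot(p[0],p[1]),p[2]);k=K[0,0]*th/np.hypot(p[0],p[1]);return np.array([K[0,2]+k*p[0],K[1,2]+k*p[1]]).round(1)
E
python3 - <<'E'
from h import *
c=calibration("wrist");print("cam",-np.array(c["R"]).T@c["t"],np.array(c["R"])[2]);s=get_state();print(s["eef_pos"],s["ee_rot"])
print(wproj(st(.025,.07,.1455)),wproj(st(.025,.085,.1455)))
a,d=grab_frame("side");np.savez("pics/side5.npz",im=a,d=d);print(platz(a,d))
E
```

```text
cam [0.44621646 0.11860804 0.25251902] [ 0.25491896  0.14023579 -0.95673938]
[0.51536018 0.15497148 0.09450878] [-3.14129369e+00  5.91693278e-04 -2.64115437e+00]
[331.3 470. ] [349.1 471.8]
(np.int64(298), array([0.1398, 0.141 , 0.142 , 0.1427]))
```

servo_tool:
  moves:
    - {"dx": 0,"dy": 0,"dz": 0,"roll": -10.6,"jaw": 0.55}
    - {"dx": 0,"dy": 0,"dz": 0,"roll": -10.6,"jaw": 0.55}
    - {"dx": 0,"dy": 0,"dz": 0,"roll": -10.6,"jaw": 0.55}
    - {"dx": 0,"dy": 0,"dz": 0,"roll": -10.6,"jaw": 0.55}
    - {"dx": 0,"dy": 0,"dz": 0,"roll": -10.6,"jaw": 0.55}
    - {"dx": 0,"dy": 0,"dz": 0,"roll": 0,"jaw": 0.74}
    - {"dx": 0,"dy": 0,"dz": 0,"roll": 0,"jaw": 0.74}
    - {"dx": 0,"dy": 0,"dz": 0.02,"roll": 0,"jaw": 0.74}
    - {"dx": 0,"dy": 0,"dz": 0.02,"roll": 0,"jaw": 0.74}
    - {"dx": 0,"dy": 0,"dz": 0.02,"roll": 0,"jaw": 0.74}

```text
t: 21.85
eef_pos: [0.5149, 0.1553, 0.1551]
ee_rot: [3.141, -0.0, 2.723]
force: [-0.5, 0.8, -0.7]
width: 0.065
gripper_force: 0.0
```

servo_tool:
  moves:
    - {"dx": -0.003,"dy": 0.01,"dz": 0,"roll": 10.6,"jaw": 0.74}
    - {"dx": -0.003,"dy": 0.01,"dz": 0,"roll": 10.6,"jaw": 0.74}
    - {"dx": 0,"dy": 0.02,"dz": 0,"roll": 10.6,"jaw": 0.74}
    - {"dx": 0,"dy": 0.02,"dz": 0,"roll": 10.6,"jaw": 0.74}
    - {"dx": 0,"dy": 0.02,"dz": 0,"roll": 10.6,"jaw": 0.74}
    - {"dx": 0.002,"dy": 0.02,"dz": 0,"roll": 10.6,"jaw": 0.74}
    - {"dx": 0.006,"dy": 0.02,"dz": 0,"roll": 10.6,"jaw": 0.74}
    - {"dx": 0.006,"dy": 0.02,"dz": 0,"roll": 10.6,"jaw": 0.74}
    - {"dx": 0.005,"dy": 0.015,"dz": -0.01,"roll": 10.6,"jaw": 0.74}
    - {"dx": 0,"dy": 0,"dz": 0,"roll": 10.6,"jaw": 0.74}

```text
t: 23.1
eef_pos: [0.5277, 0.311, 0.1433]
ee_rot: [3.14, -0.001, -1.703]
force: [-0.5, -0.4, 0.2]
width: 0.0649
gripper_force: 0.0
```

servo_tool:
  moves:
    - {"dx": 0,"dy": 0,"dz": -0.01,"roll": 10,"jaw": 0.74}
    - {"dx": 0,"dy": 0,"dz": 0,"roll": 6,"jaw": 0.74}
    - {"dx": 0,"dy": 0,"dz": 0,"roll": 0,"jaw": 0.74}
    - {"dx": 0,"dy": 0,"dz": 0,"roll": 0,"jaw": 0.74}
    - {"dx": 0,"dy": 0,"dz": 0,"roll": 0,"jaw": 0.74}
    - {"dx": 0,"dy": 0,"dz": 0,"roll": 0,"jaw": 0.74}
    - {"dx": 0,"dy": 0,"dz": 0,"roll": 0,"jaw": 0.74}
    - {"dx": 0,"dy": 0,"dz": 0,"roll": 0,"jaw": 0.74}
    - {"dx": 0,"dy": 0,"dz": 0,"roll": 0,"jaw": 0.74}
    - {"dx": 0,"dy": 0,"dz": 0,"roll": 0,"jaw": 0.74}

```text
t: 24.35
eef_pos: [0.5279, 0.31, 0.1345]
ee_rot: [3.142, -0.0, -1.431]
force: [0.4, 0.3, -1.5]
width: 0.0646
gripper_force: 0.0
```

Run:
```python
from h import *
s=get_state();print(s["eef_pos"],s["ee_rot"][2]);c=calibration("wrist")
im,e=grab_frame("wrist");np.savez("pics/w6.npz",im=im,d=e,R=c["R"],t=c["t"])
a,d=grab_frame("side");np.savez("pics/side6.npz",im=a,d=d);print(platz(a,d))
u,v=wproj(st(.025,.075,.1455),c);print("expected",u,v,wproj(st(.025,.07,.1455),c),wproj(st(.025,.07,.1405),c),wproj(st(.025,.097,.1455),c))
u0=int(np.clip(u-40,0,540));v0=int(np.clip(v-35,0,325));print(u0,v0)
A=cv2.resize(im[v0:v0+75,u0:u0+100][:,:,::-1],(600,450),interpolation=cv2.INTER_CUBIC)
B=cv2.resize(im[:,:,::-1],(200,125),interpolation=cv2.INTER_AREA)
C=np.zeros((450,800,3),np.uint8);C[:,:600]=A;C[:125,600:]=B;cv2.imwrite("pics/a6.png",C)
```

```text
[0.52794864 0.30996367 0.13451796] -1.4311834681986286Traceback (most recent call last):
  File "<stdin>", line 4, in <module>
  File "h.py", line 27, in platz
    z=W[...,2][m];return m.sum(),np.percentile(z,[25,50,75,90]).round(4)
                                 ~~~~~~~~~~~~~^^^^^^^^^^^^^^^^^
    return _quantile_unchecked(
        a, q, axis, out, overwrite_input, method, keepdims, weights)
    return _ureduce(a,
                    func=_quantile_ureduce_func,
    ...<5 lines>...
                    overwrite_input=overwrite_input,
                    method=method)
    r = func(a, **kwargs)
    result = _quantile(arr,
                       quantiles=q,
    ...<2 lines>...
                       out=out,
                       weights=wgt)
    slices_having_nans = np.isnan(arr[-1, ...])
                                  ~~~^^^^^^^^^
IndexError: index -1 is out of bounds for axis 0 with size 0
```

The hand blocks the side view here, so I'll use the saved wrist frame.

Run:
```python
from h import *
z=np.load("pics/w6.npz");im=z["im"];c=dict(intrinsics=calibration("wrist")["intrinsics"],R=z["R"],t=z["t"])
u,v=wproj(st(.025,.075,.1455),c);print("expected",u,v,wproj(st(.025,.07,.1455),c),wproj(st(.025,.07,.1405),c),wproj(st(.025,.097,.1455),c))
u0=int(np.clip(u-50,0,540));v0=int(np.clip(v-35,0,325));print(u0,v0)
A=cv2.resize(im[v0:v0+75,u0:u0+100][:,:,::-1],(600,450),interpolation=cv2.INTER_CUBIC)
B=cv2.resize(im[:,:,::-1],(200,125),interpolation=cv2.INTER_AREA)
C=np.zeros((450,800,3),np.uint8);C[:,:600]=A;C[:125,600:]=B;cv2.imwrite("pics/a6.png",C)
```

```text
expected 104.1 126.6 [103.5 117.8] [108.7 117.2] [107.9 164.9]
54 91
```

View pics/a6.png

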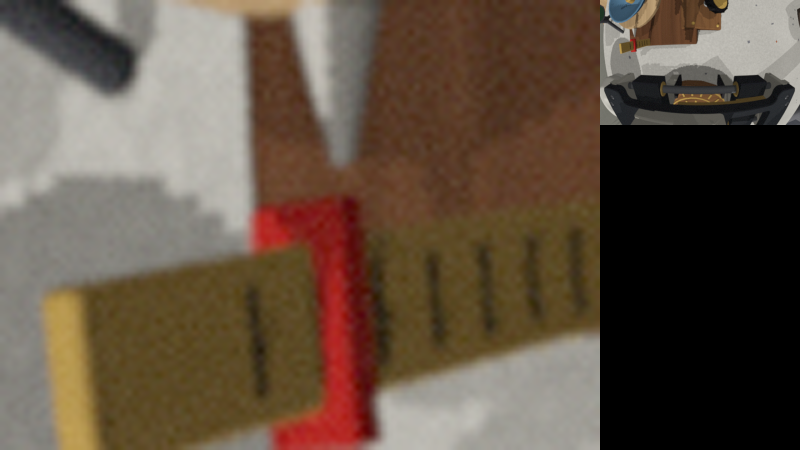

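The wrist view shows the pointer tip at crop (342,163). The red collar's front face has its bottom edge running from (358,200) to (378,437), and its upper edge at about x 318 to 328.

Run:
```python
from h import *
z=np.load("pics/w6.npz");im=z["im"].astype(int);d=z["d"];c=dict(intrinsics=calibration("wrist")["intrinsics"],R=z["R"],t=z["t"])
for zz in(.140,.143,.1455,.148):print(zz,"front face inner/outer",wproj(st(.019,.073,zz),c),wproj(st(.019,.097,zz),c),"mark",wproj(st(.025,.07,zz),c))
for zz in(.136,.138,.14):print("tip",zz,wproj(st(.025,.07,zz),c))
red=im[...,0]-(im[...,1]+im[...,2])//2
for v in(126,130,140,150,158,162):print(v,list(red[v,92:122]))
print("d",d[112:120,108:113].round(3),d[140,100:122].round(3))
```

```text
0.14 front face inner/outer [117.3 121.2] [121.  162.6] mark [109.2 117.2]
0.143 front face inner/outer [114.3 121.6] [118.1 163.6] mark [106.1 117.5]
0.1455 front face inner/outer [111.7 121.9] [115.7 164.4] mark [103.5 117.8]
0.148 front face inner/outer [109.1 122.2] [113.2 165.2] mark [100.9 118.1]
tip 0.136 [113.1 116.8]
tip 0.138 [111.1 117. ]
tip 0.14 [109.2 117.2]
126 [np.int64(6), np.int64(6), np.int64(8), np.int64(22), np.int64(66), np.int64(110), np.int64(121), np.int64(119), np.int64(108), np.int64(92), np.int64(96), np.int64(109), np.int64(107), np.int64(101), np.int64(108), np.int64(103), np.int64(103), np.int64(107), np.int64(93), np.int64(79), np.int64(67), np.int64(62), np.int64(52), np.int64(50), np.int64(43), np.int64(47), np.int64(49), np.int64(49), np.int64(45), np.int64(47)]
130 [np.int64(4), np.int64(5), np.int64(14), np.int64(47), np.int64(100), np.int64(139), np.int64(146), np.int64(139), np.int64(144), np.int64(134), np.int64(118), np.int64(93), np.int64(92), np.int64(102), np.int64(98), np.int64(106), np.int64(102), np.int64(103), np.int64(104), np.int64(86
[... 1566 characters left out ...]
t64(114), np.int64(118), np.int64(133), np.int64(133), np.int64(142), np.int64(144), np.int64(141), np.int64(146), np.int64(142), np.int64(141), np.int64(143), np.int64(137), np.int64(112), np.int64(100), np.int64(73), np.int64(46), np.int64(18), np.int64(7), np.int64(7), np.int64(6), np.int64(6)]
d [[0.145 0.145 0.145 0.144 0.146]
 [0.145 0.145 0.145 0.145 0.145]
 [0.2   0.145 0.146 0.145 0.147]
 [0.201 0.144 0.146 0.145 0.146]
 [0.202 0.145 0.145 0.146 0.145]
 [0.201 0.146 0.146 0.146 0.146]
 [0.202 0.202 0.202 0.203 0.202]
 [0.202 0.202 0.202 0.204 0.201]] [0.136 0.136 0.138 0.139 0.139 0.141 0.142 0.143 0.141 0.141 0.141 0.142
 0.143 0.144 0.145 0.145 0.152 0.152 0.153 0.154 0.156 0.157]
```

```bash
cat >> h.py <<'E'
def wworld(d,c):
    K=np.array(c["intrinsics"]);v,u=np.indices(d.shape);x,y=(u-K[0,2])/K[0,0],(v-K[1,2])/K[0,0];th=np.hypot(x,y)+1e-9
    k=np.tan(th)/th;P=np.stack([x*k*d,y*k*d,d],-1);return (P-c["t"])@c["R"]
def stand(X): 
    e=X[...,:2]-O;return np.stack([e[...,0]*c8+e[...,1]*s8,-e[...,0]*s8+e[...,1]*c8,X[...,2]],-1)*1000
E
python3 - <<'E'
from h import *
z=np.load("pics/w6.npz");im=z["im"].astype(int);d=z["d"];c=dict(intrinsics=calibration("wrist")["intrinsics"],R=z["R"],t=z["t"])
S=stand(wworld(d,c))
for v in range(104,119,2):print("ptr",v,[tuple(S[v,u].round(0).astype(int)) for u in range(104,116,2)])
for v in(127,130,161):print("red",v,[tuple(S[v,u].round(0).astype(int)) for u in range(97,118,2)])
m=(S[...,1]>100)&(S[...,1]<250)&(d>0)&(S[...,2]<40)&(S[...,2]>-30);print("table z",np.median(S[...,2][m]))
m=(abs(S[...,0]+20)<50)&(abs(S[...,1]-80)<10)&(abs(S[...,2]-80)<10);print("housing top z",np.median(S[...,2][m]),m.sum())
E
```

```text
ptr 104 [(np.int64(76), np.int64(57), np.int64(81)), (np.int64(27), np.int64(62), np.int64(140)), (np.int64(24), np.int64(62), np.int64(142)), (np.int64(24), np.int64(62), np.int64(140)), (np.int64(22), np.int64(63), np.int64(140)), (np.int64(24), np.int64(63), np.int64(136))]
ptr 106 [(np.int64(77), np.int64(59), np.int64(80)), (np.int64(26), np.int64(63), np.int64(141)), (np.int64(25), np.int64(63), np.int64(141)), (np.int64(24), np.int64(64), np.int64(140)), (np.int64(23), np.int64(64), np.int64(139)), (np.int64(24), np.int64(64), np.int64(136))]
ptr 108 [(np.int64(77), np.int64(60), np.int64(80)), (np.int64(75), np.int64(61), np.int64(80)), (np.int64(25), np.int64(65), np.int64(141)), (np.int64(24), np.int64(65), np.int64(141)), (np.int64(23), np.int64(65), np.int64(139)), (np.int64(23), np.int64(65), np.int64(137))]
ptr 110 [(np.int64(77), np.int64(62), np.int64(80)), (np.int64(74), np.int64(62), np.int64(81)), (np.int64(25), np.int64(66), np.int64(141)), (np.int64(24), np.int64(66), np.int64(140)), (np.int64(24), np.int64(66), np.int64(139)), (np.int64(66), np.int64(63), np.int
[... 1983 characters left out ...]
int64(18), np.int64(78), np.int64(145)), (np.int64(23), np.int64(78), np.int64(138)), (np.int64(23), np.int64(78), np.int64(136))]
red 161 [(np.int64(24), np.int64(93), np.int64(157)), (np.int64(23), np.int64(93), np.int64(156)), (np.int64(28), np.int64(94), np.int64(148)), (np.int64(27), np.int64(94), np.int64(147)), (np.int64(25), np.int64(94), np.int64(148)), (np.int64(24), np.int64(94), np.int64(148)), (np.int64(22), np.int64(94), np.int64(148)), (np.int64(21), np.int64(95), np.int64(147)), (np.int64(21), np.int64(95), np.int64(146)), (np.int64(20), np.int64(95), np.int64(145)), (np.int64(129), np.int64(116), np.int64(-1))]
table z 0.02050798485153314
housing top z 79.91336795916068 3603
```

servo_tool:
  moves:
    - {"dx": -0.003,"dy": -0.01,"dz": 0.02,"roll": 0,"jaw": 0.74}
    - {"dx": -0.006,"dy": -0.02,"dz": 0,"roll": -6,"jaw": 0.74}
    - {"dx": -0.006,"dy": -0.02,"dz": 0,"roll": -6,"jaw": 0.74}
    - {"dx": -0.004,"dy": -0.025,"dz": 0,"roll": -10,"jaw": 0.74}
    - {"dx": 0,"dy": -0.025,"dz": 0,"roll": -10,"jaw": 0.74}
    - {"dx": 0,"dy": -0.025,"dz": 0,"roll": -10,"jaw": 0.74}
    - {"dx": 0.003,"dy": -0.02,"dz": 0,"roll": -10,"jaw": 0.74}
    - {"dx": 0.003,"dy": -0.01,"dz": 0,"roll": -6,"jaw": 0.74}
    - {"dx": 0,"dy": 0,"dz": -0.01,"roll": 0,"jaw": 0.74}
    - {"dx": 0,"dy": 0,"dz": -0.01,"roll": 0,"jaw": 0.74}

```text
t: 25.7
eef_pos: [0.5149, 0.1551, 0.1345]
ee_rot: [3.142, 0.001, -2.441]
force: [-0.4, 0.5, -0.8]
width: 0.0647
gripper_force: 0.0
```

servo_tool:
  moves:
    - {"dx": 0,"dy": 0,"dz": -0.02,"roll": 0,"jaw": 0.74}
    - {"dx": 0,"dy": 0,"dz": -0.02,"roll": 0,"jaw": 0.74}
    - {"dx": 0,"dy": 0,"dz": 0,"roll": 0,"jaw": 0.74}
    - {"dx": 0,"dy": 0,"dz": 0,"roll": 0,"jaw": 0.74}
    - {"dx": 0,"dy": 0,"dz": 0,"roll": 0,"jaw": 0.74}
    - {"dx": 0,"dy": 0,"dz": 0,"roll": 0,"jaw": 0.55}
    - {"dx": 0,"dy": 0,"dz": 0,"roll": 0,"jaw": 0.55}
    - {"dx": 0,"dy": 0,"dz": 0,"roll": 0,"jaw": 0.55}
    - {"dx": 0,"dy": 0,"dz": 0,"roll": 0,"jaw": 0.55}
    - {"dx": 0,"dy": 0,"dz": 0,"roll": 0,"jaw": 0.55}

```text
t: 26.95
eef_pos: [0.5153, 0.1552, 0.0951]
ee_rot: [-3.141, 0.001, -2.443]
force: [-1.3, -0.1, 5.7]
width: 0.0546
gripper_force: 38.0
```

Run:
```python
from h import *
for i in range(2):
    a,d=grab_frame("side");print(platz(a,d))
s=get_state();print(s["eef_pos"],s["ee_rot"][2])
```

```text
(np.int64(307), array([0.1427, 0.1439, 0.145 , 0.1457]))
(np.int64(319), array([0.1425, 0.1439, 0.1448, 0.1456]))
[0.51530475 0.15513654 0.09507656] -2.4432151084662364
```

servo_tool:
  moves:
    - {"dx": 0,"dy": 0,"dz": 0,"roll": -10.6,"jaw": 0.55}
    - {"dx": 0,"dy": 0,"dz": 0,"roll": -10.6,"jaw": 0.55}
    - {"dx": 0,"dy": 0,"dz": 0,"roll": -10.6,"jaw": 0.55}
    - {"dx": 0,"dy": 0,"dz": 0,"roll": -10.6,"jaw": 0.55}
    - {"dx": 0,"dy": 0,"dz": 0,"roll": -10.6,"jaw": 0.55}
    - {"dx": 0,"dy": 0,"dz": 0,"roll": -10.6,"jaw": 0.55}
    - {"dx": 0,"dy": 0,"dz": 0,"roll": 0,"jaw": 0.74}
    - {"dx": 0,"dy": 0,"dz": 0,"roll": 10.6,"jaw": 0.74}
    - {"dx": 0,"dy": 0,"dz": 0,"roll": 10.6,"jaw": 0.74}
    - {"dx": 0,"dy": 0,"dz": 0,"roll": 10.6,"jaw": 0.74}

```text
t: 28.3
eef_pos: [0.5147, 0.155, 0.0942]
ee_rot: [3.141, -0.001, -2.99]
force: [0.3, 0.4, -1.3]
width: 0.065
gripper_force: 0.0
```

servo_tool:
  moves:
    - {"dx": 0,"dy": 0,"dz": 0,"roll": 10.6,"jaw": 0.74}
    - {"dx": 0,"dy": 0,"dz": 0,"roll": 10.6,"jaw": 0.74}
    - {"dx": 0,"dy": 0,"dz": 0,"roll": 10.6,"jaw": 0.74}
    - {"dx": 0,"dy": 0,"dz": 0,"roll": 0,"jaw": 0.55}
    - {"dx": 0,"dy": 0,"dz": 0,"roll": 0,"jaw": 0.55}
    - {"dx": 0,"dy": 0,"dz": 0,"roll": -10,"jaw": 0.55}
    - {"dx": 0,"dy": 0,"dz": 0,"roll": -10,"jaw": 0.55}
    - {"dx": 0,"dy": 0,"dz": 0,"roll": -10,"jaw": 0.55}
    - {"dx": 0,"dy": 0,"dz": 0,"roll": 0,"jaw": 0.55}
    - {"dx": 0,"dy": 0,"dz": 0,"roll": 0,"jaw": 0.55}

```text
t: 29.55
eef_pos: [0.5153, 0.1546, 0.0944]
ee_rot: [-3.141, 0.0, -2.97]
force: [4.1, -3.6, -3.2]
width: 0.0549
gripper_force: 37.9
```

Run:
```python
from h import *
for i in range(2):
    a,d=grab_frame("side");print(platz(a,d))
s=get_state();print(s["eef_pos"],s["ee_rot"][2])
```

```text
(np.int64(310), array([0.1482, 0.1496, 0.1506, 0.1514]))
(np.int64(306), array([0.1484, 0.1496, 0.1504, 0.1513]))
[0.51528799 0.15455369 0.09444118] -2.969611140799666
```

servo_tool:
  moves:
    - {"dx": 0,"dy": 0,"dz": 0,"roll": -8,"jaw": 0.55}
    - {"dx": 0,"dy": 0,"dz": 0,"roll": -4,"jaw": 0.55}
    - {"dx": 0,"dy": 0,"dz": 0,"roll": 0,"jaw": 0.55}
    - {"dx": 0,"dy": 0,"dz": 0,"roll": 0,"jaw": 0.55}
    - {"dx": 0,"dy": 0,"dz": 0,"roll": 0,"jaw": 0.74}
    - {"dx": 0,"dy": 0,"dz": 0,"roll": 0,"jaw": 0.74}
    - {"dx": 0,"dy": 0,"dz": 0.02,"roll": 0,"jaw": 0.74}
    - {"dx": 0,"dy": 0,"dz": 0.02,"roll": 0,"jaw": 0.74}
    - {"dx": 0,"dy": 0,"dz": 0.02,"roll": 0,"jaw": 0.74}
    - {"dx": 0,"dy": 0,"dz": 0,"roll": 10,"jaw": 0.74}

```text
t: 30.9
eef_pos: [0.5157, 0.1558, 0.1563]
ee_rot: [3.14, 0.003, -2.999]
force: [-0.1, -0.5, -0.0]
width: 0.065
gripper_force: 0.0
```

servo_tool:
  moves:
    - {"dx": -0.003,"dy": 0.01,"dz": 0,"roll": 10,"jaw": 0.74}
    - {"dx": -0.003,"dy": 0.01,"dz": 0,"roll": 10,"jaw": 0.74}
    - {"dx": 0,"dy": 0.02,"dz": 0,"roll": 10,"jaw": 0.74}
    - {"dx": 0,"dy": 0.02,"dz": 0,"roll": 10,"jaw": 0.74}
    - {"dx": 0,"dy": 0.02,"dz": 0,"roll": 10,"jaw": 0.74}
    - {"dx": 0.002,"dy": 0.02,"dz": 0,"roll": 10,"jaw": 0.74}
    - {"dx": 0.006,"dy": 0.02,"dz": 0,"roll": 10,"jaw": 0.74}
    - {"dx": 0.006,"dy": 0.02,"dz": 0,"roll": 10,"jaw": 0.74}
    - {"dx": 0.005,"dy": 0.015,"dz": -0.02,"roll": 10,"jaw": 0.74}
    - {"dx": 0,"dy": 0,"dz": 0,"roll": 0,"jaw": 0.74}

```text
t: 32.15
eef_pos: [0.5271, 0.3102, 0.1328]
ee_rot: [3.139, -0.002, -1.432]
force: [0.1, -0.9, 0.4]
width: 0.065
gripper_force: 0.0
```

servo_tool:
  moves:
    - {"dx": 0,"dy": 0,"dz": 0,"roll": 0,"jaw": 0.74}
    - {"dx": 0,"dy": 0,"dz": 0,"roll": 0,"jaw": 0.74}
    - {"dx": 0,"dy": 0,"dz": 0,"roll": 0,"jaw": 0.74}
    - {"dx": 0,"dy": 0,"dz": 0,"roll": 0,"jaw": 0.74}
    - {"dx": 0,"dy": 0,"dz": 0,"roll": 0,"jaw": 0.74}
    - {"dx": 0,"dy": 0,"dz": 0,"roll": 0,"jaw": 0.74}
    - {"dx": 0,"dy": 0,"dz": 0,"roll": 0,"jaw": 0.74}
    - {"dx": 0,"dy": 0,"dz": 0,"roll": 0,"jaw": 0.74}
    - {"dx": 0,"dy": 0,"dz": 0,"roll": 0,"jaw": 0.74}
    - {"dx": 0,"dy": 0,"dz": 0,"roll": 0,"jaw": 0.74}

```text
t: 33.4
eef_pos: [0.528, 0.31, 0.1345]
ee_rot: [3.142, -0.0, -1.431]
force: [-0.0, -0.0, 0.0]
width: 0.0651
gripper_force: 0.0
```

Run:
```python
from h import *
s=get_state();print(s["eef_pos"],s["ee_rot"][2]);c=calibration("wrist");ims=[];ds=[]
for i in range(4):
    im,e=grab_frame("wrist");ims.append(im.astype(float));ds.append(e)
im=np.mean(ims,0);d=np.median(ds,0);np.savez("pics/w7.npz",im=im,d=d,R=c["R"],t=c["t"])
for f in("w6","w7"):
    z=np.load(f"pics/{f}.npz");im=z["im"].astype(float);d=z["d"];c=dict(intrinsics=calibration("wrist")["intrinsics"],R=z["R"],t=z["t"])
    S=stand(wworld(d,c));red=(im[...,0]-(im[...,1]+im[...,2])/2)
    m=(abs(S[...,2]-140)<12)&(S[...,1]>72)&(S[...,1]<78)&(abs(S[...,0]-25)<10)&(red>75)
    t=m&(S[...,0]>21);print(f,"top z",np.median(S[...,2][t]),S[...,2][t].mean(),t.sum())
    p=(abs(S[...,2]-140)<15)&(S[...,1]>60)&(S[...,1]<71)&(abs(S[...,0]-25)<7)&(red<50)
    vs,us=np.nonzero(p)
    for v in np.unique(vs)[::-1][:9]:
        q=us[vs==v];uc=q.mean();y=np.median(S[v,q,1])
        # height of axis from ray through row centre at x=25mm
        zs=np.linspace(.13,.155,251);U=[wproj(st(.025,y/1000,k),c)[0] for k in zs]
        print("row",v,"u",q.min(),q.max(),"y",y.round(1),"meanz",S[v,q,2].mean().round(1),"ray z",zs[np.abs(np.array(U)-uc).argmin()].round(4))
    for v in(127,130,133):
        r=red[v];print("red row",v,r[84:122].round(0).astype(int).tolist())
    for zz in(.143,.1455,.148):print(zz,wproj(st(.025,.075,zz),c))
im=np.load("pics/w7.npz")["im"].astype(np.uint8)
cv2.imwrite("pics/a7.png",cv2.resize(im[91:166,44:144][:,:,::-1],(800,600),interpolation=cv2.INTER_CUBIC))
```

```text
[0.52796233 0.30998742 0.13454182] -1.4311512662408288
w6 top z 146.86806237057573 147.11232171727437 85
row 117 u 109 112 y 70.0 meanz 138.7 ray z 0.1386
row 116 u 109 112 y 69.4 meanz 139.3 ray z 0.1386
row 115 u 109 113 y 68.9 meanz 138.7 ray z 0.138
row 114 u 109 113 y 68.3 meanz 138.5 ray z 0.138
row 113 u 108 113 y 67.7 meanz 138.5 ray z 0.1384
row 112 u 108 113 y 67.1 meanz 138.5 ray z 0.1384
row 111 u 108 113 y 66.5 meanz 139.3 ray z 0.1383
row 110 u 107 113 y 65.9 meanz 139.5 ray z 0.1388
row 109 u 107 113 y 65.3 meanz 139.3 ray z 0.1387
red row 127 [4, 6, 6, 6, 5, 6, 4, 6, 6, 6, 8, 38, 91, 136, 136, 128, 123, 108, 104, 106, 106, 102, 98, 98, 106, 100, 100, 74, 82, 68, 54, 48, 44, 44, 46, 45, 50, 48]
red row 130 [5, 4, 4, 5, 4, 7, 7, 4, 4, 5, 14, 47, 100, 138, 146, 138, 144, 134, 118, 93, 92, 102, 98, 106, 102, 102, 104, 86, 81, 68, 56, 35, 32, 32, 28, 36, 38, 36]
red row 133 [5, 6, 6, 8, 7, 8, 12, 13, 19, 18, 23, 34, 58, 64, 54, 50, 44, 38, 37, 36, 39, 56, 93, 96, 110, 107, 108, 94, 74, 77, 61, 34, 28, 30, 32, 40, 36, 34]
0.143 [106.7 126.2]
0.1455 [104.1 126.6]
0.148 [101.
[... 366 characters left out ...]
u 101 107 y 66.8 meanz 144.9 ray z 0.1447
row 111 u 101 107 y 66.2 meanz 145.2 ray z 0.1447
row 110 u 101 107 y 65.7 meanz 145.2 ray z 0.1446
red row 127 [5, 6, 5, 6, 6, 6, 6, 6, 6, 4, 11, 41, 97, 139, 142, 130, 120, 104, 106, 102, 106, 102, 106, 102, 104, 103, 93, 79, 74, 66, 53, 45, 44, 45, 45, 47, 47, 48]
red row 130 [4, 4, 5, 6, 5, 5, 5, 5, 5, 4, 15, 52, 105, 142, 142, 144, 141, 135, 116, 96, 97, 97, 103, 106, 107, 104, 107, 91, 75, 70, 50, 38, 33, 32, 32, 36, 37, 35]
red row 133 [6, 6, 6, 7, 8, 8, 12, 12, 14, 17, 22, 34, 54, 61, 56, 50, 43, 41, 36, 36, 39, 58, 86, 105, 104, 113, 114, 96, 80, 70, 55, 40, 28, 30, 33, 36, 37, 36]
0.143 [106.7 126.2]
0.1455 [104.1 126.5]
0.148 [101.5 126.9]
```

View pics/a7.png

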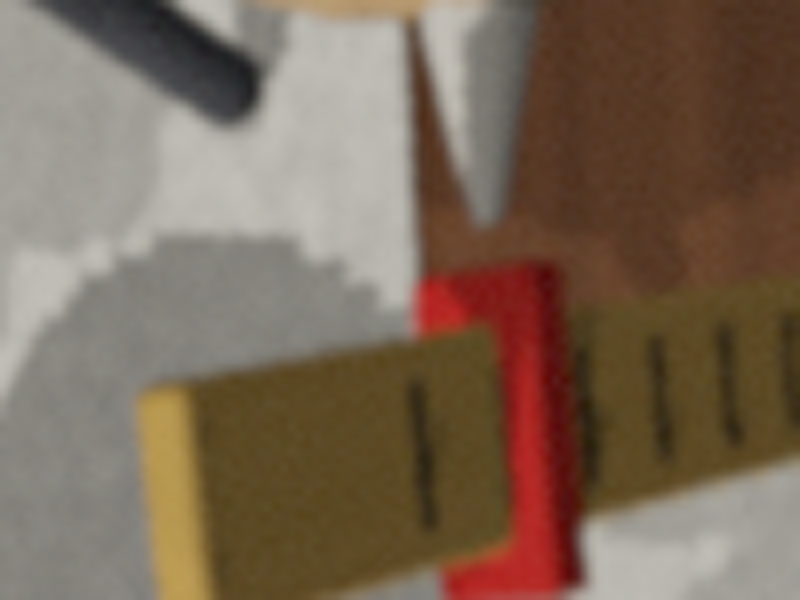

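The wrist view shows the tip at crop (487,222), centred on the collar's depth band at x 418 to 557 (middle 487). The rays give a tip height of 144.7 mm and a mark height of about 145 mm, so they are level. Next is the release.

Run:
```python
from h import *
z=np.load("pics/scene0.npz");W=world("scene",z["d"]);b=z["im"]
for q in((308.6,243.5),):
    a,u=ray("scene",q);print("plunger",a+u*(.062-a[2])/u[2])
z2=np.load("pics/side0.npz");V=world("side",z2["d"]);m=(abs(V[...,0]-.577)<.03)&(abs(V[...,1]+.235)<.035)&(V[...,2]>.056)&(V[...,2]<.07);print("side head",V[m].mean(0),m.sum())
m=(abs(W[...,0]-.577)<.03)&(abs(W[...,1]+.235)<.035)&(W[...,2]>.056)&(W[...,2]<.07);print("scene head",W[m].mean(0),W[m].min(0),W[m].max(0),m.sum())
for n,r in(("tallc",(225,248,255,300)),("shortc",(192,216,255,292)),("mug",(190,220,215,250)),("green",(280,302,268,290)),("vase",(380,394,205,230))):
    P=W[r[2]:r[3],r[0]:r[1]].reshape(-1,3);P=P[P[:,2]>.04];print(n,P.mean(0).round(3),P.min(0).round(3),P.max(0).round(3))
```

```text
plunger [ 0.57808838 -0.23824898  0.062     ]
side head [ 0.57664055 -0.23218023  0.06274921] 45
scene head [ 0.57765977 -0.23861556  0.06270529] [ 0.56129108 -0.25268502  0.05660483] [ 0.59255882 -0.22318174  0.06814101] 88
tallc [ 0.531 -0.467  0.117] [ 0.483 -0.917  0.04 ] [ 1.138 -0.413  1.152]
shortc [ 0.444 -0.5    0.097] [ 0.398 -0.917  0.04 ] [ 1.138 -0.454  1.152]
mug [ 0.328 -0.393  0.081] [ 0.272 -0.917  0.04 ] [ 1.138 -0.345  1.152]
green [ 0.605 -0.354  0.07 ] [ 0.583 -0.917  0.04 ] [ 1.138 -0.329  1.152]
vase [ 0.687 -0.011  0.068] [ 0.669 -0.023  0.04 ] [0.7   0.008 0.095]
```

servo_tool:
  moves:
    - {"dx": 0,"dy": 0,"dz": 0.03,"roll": 0,"jaw": 0.5}
    - {"dx": 0,"dy": 0,"dz": 0.04,"roll": 0,"jaw": 0.2}
    - {"dx": 0,"dy": 0,"dz": 0.045,"roll": 0,"jaw": 0}
    - {"dx": 0,"dy": -0.02,"dz": 0,"roll": 0,"jaw": 0}
    - {"dx": 0.004,"dy": -0.04,"dz": 0,"roll": 0,"jaw": 0}
    - {"dx": 0.006,"dy": -0.05,"dz": 0,"roll": 0,"jaw": 0}
    - {"dx": 0.006,"dy": -0.05,"dz": 0,"roll": 0,"jaw": 0}
    - {"dx": 0.006,"dy": -0.05,"dz": 0,"roll": 0,"jaw": 0}
    - {"dx": 0.006,"dy": -0.05,"dz": 0,"roll": 0,"jaw": 0}
    - {"dx": 0.006,"dy": -0.05,"dz": 0,"roll": 0,"jaw": 0}
  newtons: 10

```text
t: 34.85
eef_pos: [0.5614, -0.002, 0.249]
ee_rot: [3.141, 0.0, -1.431]
force: [1.2, 0.4, 0.2]
width: 0.0005
gripper_force: 0.0
```

servo_tool:
  moves:
    - {"dx": 0.003,"dy": -0.045,"dz": 0,"roll": 0,"jaw": 0}
    - {"dx": 0.003,"dy": -0.045,"dz": 0,"roll": 0,"jaw": 0}
    - {"dx": 0.003,"dy": -0.045,"dz": 0,"roll": 0,"jaw": 0}
    - {"dx": 0.003,"dy": -0.045,"dz": 0,"roll": 0,"jaw": 0}
    - {"dx": 0.003,"dy": -0.035,"dz": -0.02,"roll": 0,"jaw": 0}
    - {"dx": 0,"dy": -0.02,"dz": -0.04,"roll": 0,"jaw": 0}
    - {"dx": 0,"dy": 0,"dz": -0.04,"roll": 0,"jaw": 0}
    - {"dx": 0,"dy": 0,"dz": -0.04,"roll": 0,"jaw": 0}
    - {"dx": 0,"dy": 0,"dz": -0.025,"roll": 0,"jaw": 0}
    - {"dx": 0,"dy": 0,"dz": 0,"roll": 0,"jaw": 0}

```text
t: 36.1
eef_pos: [0.5747, -0.235, 0.0819]
ee_rot: [3.137, 0.002, -1.432]
force: [-0.5, 0.1, 0.5]
width: 0.0007
gripper_force: 0.0
```

servo_tool:
  moves:
    - {"dx": 0,"dy": 0,"dz": -0.006,"roll": 0,"jaw": 0}
    - {"dx": 0,"dy": 0,"dz": -0.006,"roll": 0,"jaw": 0}
    - {"dx": 0,"dy": 0,"dz": -0.005,"roll": 0,"jaw": 0}
    - {"dx": 0,"dy": 0,"dz": -0.005,"roll": 0,"jaw": 0}
    - {"dx": 0,"dy": 0,"dz": -0.004,"roll": 0,"jaw": 0}
    - {"dx": 0,"dy": 0,"dz": -0.002,"roll": 0,"jaw": 0}
    - {"dx": 0,"dy": 0,"dz": 0,"roll": 0,"jaw": 0}
    - {"dx": 0,"dy": 0,"dz": 0,"roll": 0,"jaw": 0}
    - {"dx": 0,"dy": 0,"dz": 0,"roll": 0,"jaw": 0}
    - {"dx": 0,"dy": 0,"dz": 0,"roll": 0,"jaw": 0}

```text
t: 37.35
eef_pos: [0.5772, -0.235, 0.0568]
ee_rot: [-3.141, -0.0, -1.431]
force: [-0.7, 0.7, 4.9]
width: 0.0002
gripper_force: 2.5
```

servo_tool:
  moves:
    - {"dx": 0,"dy": 0,"dz": -0.002,"roll": 0,"jaw": 0}
    - {"dx": 0,"dy": 0,"dz": -0.002,"roll": 0,"jaw": 0}
    - {"dx": 0,"dy": 0,"dz": -0.001,"roll": 0,"jaw": 0}
    - {"dx": 0,"dy": 0,"dz": -0.001,"roll": 0,"jaw": 0}
    - {"dx": 0,"dy": 0,"dz": 0,"roll": 0,"jaw": 0}
    - {"dx": 0,"dy": 0,"dz": 0,"roll": 0,"jaw": 0}
    - {"dx": 0,"dy": 0,"dz": 0,"roll": 0,"jaw": 0}
    - {"dx": 0,"dy": 0,"dz": 0,"roll": 0,"jaw": 0}
    - {"dx": 0,"dy": 0,"dz": 0,"roll": 0,"jaw": 0}
    - {"dx": 0,"dy": 0,"dz": 0,"roll": 0,"jaw": 0}

```text
t: 38.6
eef_pos: [0.5773, -0.2351, 0.0522]
ee_rot: [-3.141, -0.001, -1.431]
force: [-4.1, 2.8, 16.5]
width: 0.0005
gripper_force: 8.3
```

At 16.5 N against the 7.5 N spring, the plunger is on its stop. Lifting off.

servo_tool:
  moves:
    - {"dx": 0,"dy": 0,"dz": 0.005,"roll": 0,"jaw": 0}
    - {"dx": 0,"dy": 0,"dz": 0.01,"roll": 0,"jaw": 0}
    - {"dx": 0,"dy": 0,"dz": 0.015,"roll": 0,"jaw": 0}
    - {"dx": 0,"dy": 0,"dz": 0.03,"roll": 0,"jaw": 0}
    - {"dx": 0,"dy": 0,"dz": 0.04,"roll": 0,"jaw": 0}
    - {"dx": 0,"dy": 0,"dz": 0.04,"roll": 0,"jaw": 0}
    - {"dx": 0,"dy": 0,"dz": 0.03,"roll": 0,"jaw": 0}
    - {"dx": 0,"dy": 0,"dz": 0,"roll": 0,"jaw": 0}
    - {"dx": 0,"dy": 0,"dz": 0,"roll": 0,"jaw": 0}
    - {"dx": 0,"dy": 0,"dz": 0,"roll": 0,"jaw": 0}

```text
t: 39.85
eef_pos: [0.5763, -0.2349, 0.2194]
ee_rot: [3.14, 0.001, -1.431]
force: [0.4, -0.7, 0.2]
width: 0.0008
gripper_force: 0.0
```

Run:
```python
from h import *
a,d=grab_frame("side");print(platz(a,d))
V=world("side",d);m=(abs(V[...,0]-.577)<.015)&(abs(V[...,1]+.235)<.015)&(V[...,2]>.045)&(V[...,2]<.07);print("head z",np.median(V[m][:,2]))
s=get_state();print(s["t"],s["eef_pos"],s["force"])
print(job_done())
```

```text
(np.int64(308), array([0.1489, 0.1502, 0.151 , 0.1519]))
head z 0.06199430105832102
39.9 [ 0.57642107 -0.23493116  0.2194469 ] [-0.11586134 -0.48770567 -0.91554882]
the job is handed in; nothing more can be done
None
```

I raised the dish with the handwheel until the pointer was level with the red mark (within about 0.5 mm by the wrist camera), then pressed the grey release to its stop; it sprang back, and I handed the job in at about 40 s.

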